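Bring the phone to the work station and present the yellow jar

TASK

Slide the phone carrier along its rail until it clicks into the next station, the middle one with the green lines. Then turn the jar carousel gently until the yellow-capped jar stands at the white front tab of its base, and finish while still gripping the carousel's centre handle, holding the turntable still so that the technician can unscrew that jar's lid. Leave the dispenser bottle, tweezers, screwdriver and screw dish alone.

Things in the scene. Friction and masses are not known exactly. Their poses are not given: they have to be found in the camera images.
- slide: Fixed slide unit: aluminium base plate 210 x 310 x 10 mm on the mat with two steel rails along its own y. Origin: centre of the underside. Three stations at own y = +90, 0, -90 mm, each marked by short painted lines on both long margins: white, green (middle: the work station), white. The carrier starts at the +y end, which points to the robot's left.
- carrier (a joint): Position of the phone carrier along the rail in m: 0 = first station, 0.090 = work station, 0.180 = last; grows towards the slide's own -y. Starts at 0 to 0.035. About 1 N of friction; at each station a spring ball under the carrier drops into a notch: it pulls the carrier in from about 2 mm either way, and 10 to 13 N frees it again. The carrier cannot leave the rail.
- knob_top (a point): Centre of the top of the carrier's push knob: black upright cylinder with a steel band, 18 mm in diameter, 50 mm tall, top 92 mm above the mat, 49 mm behind the carrier's centre (slide's own +y side), with the phone in front of it (7 mm gap) and 2 mm of plate behind it. Push it from behind or pinch it from above.
- knob_at_work (a point): The point where knob_top is when the carrier sits in the work station (fixed to the slide). The carrier: grey plate 172 x 102 mm, top 42 mm above the mat, with an opened phone clamped by two jaws (highest point 56 mm above the mat); green index lines on the jaws then stand level with the green station lines.
- carousel: Fixed black base of the jar carousel, 188 mm in diameter, 12 mm high; origin: centre of its underside, on the turning axis. Its own -x axis points to the front: there a flat white tab, 32 mm wide with a red line, sticks out under the turntable to 150 mm from the axis.
- turntable (a joint): Angle of the turntable in rad, positive anticlockwise from above; 0 (or any full turn) = yellow jar at the front tab. Free bearing, no detents, about 0.025 N m friction, starts anywhere but within 0.9 rad of the front. Grey disc 216 mm in diameter, top 24 mm above the mat, with six jars 41 mm in diameter fixed in cups, centres 72 mm from the axis, tops 76 mm above the mat.
- handle: Centre handle of the turntable, fixed to it and turning with it: a steel post with a black rubber bar on top, 66 mm long along own x, 16 mm thick along own y, from 104 to 134 mm above the mat. Origin: on the turning axis at mat level, own z up. The yellow jar lies on its own -x side, in line with the bar.
- yellow_jar: The marked jar, the only one with a yellow cap and a yellow label; fixed to the turntable. Origin: centre of its underside, 72 mm from the axis, 26 mm above the mat.
- front (a point): The point, 72 mm from the turning axis over the front tab and 24 mm above the mat, over which the yellow jar must stand (fixed to the base).
- dispenser: Loose white alcohol dispenser bottle with a steel cap, 66 mm in diameter, 112 mm tall, standing beyond the work; origin: centre of its underside. Not to be disturbed.
- tweezers: Loose steel tweezers 125 mm long lying beyond the slide; origin: about their middle, on the mat. Not to be disturbed.
- screwdriver: Loose small screwdriver with a red handle, 150 mm long, lying on the robot's right, beside the carousel. Not to be disturbed.
- screw_dish: Loose white two-part screw dish 70 x 52 x 18 mm, beyond the carousel; origin: centre of its underside. Not to be disturbed.

How it is judged:
On the way, in this order (a step that is already met when the one before it is completed fails the run):
1. the carrier has clicked into the work station (within 2.5 mm) and stands still (value of joint carrier between 0.0875 and 0.0925 m and velocity of joint carrier between -0.01 and 0.01 m/s), for 0.2 s.
2. the yellow jar stands at the front tab (within 9 mm, about 7 degrees) (horizontal distance between yellow_jar and front below 0.009 m), for 0.1 s.
At the end, for the whole second after the job is handed in: The carrier sits in the work station (joint 0.090 within 2.5 mm), the yellow jar stands within 9 mm (about 7 degrees) of the front point, the turntable is still (under 0.05 rad/s), and the fingers hold the centre handle with more than 3 N (value of joint carrier between 0.0875 and 0.0925 m and horizontal distance between yellow_jar and front below 0.009 m and velocity of joint turntable between -0.05 and 0.05 rad/s and contact force between the fingers and handle above 3 N); the arm keeps its last pose, push and grip.
It fails at once if the turntable is spun faster than 4 rad/s (velocity of joint turntable above 4 rad/s or velocity of joint turntable below -4 rad/s).
It fails at once if the dispenser bottle is moved by more than 15 mm or tipped (distance of dispenser from where it was at the start of the episode above 0.015 m or angle between dispenser's own z axis and vertical above 0.3 rad).
It fails at once if the tweezers, the screwdriver or the screw dish are moved by more than 15 mm (distance of any of tweezers, screwdriver, screw_dish from where it was at the start of the episode above 0.015 m).
It also fails if it takes over 69 s, if anything falls off the work surface, if the arm or the gripper's body presses on something with over 40 N, if the wrist force passes 120 N, or if a joint passes its speed limit or range.

ROBOT

A 7-joint arm with a two-finger parallel gripper is mounted at the origin on the work surface. World frame = base frame: x ahead of the robot, y to its left, z up, the work surface at z = 0. Lengths are in m, angles in rad, forces in N, time in s.
With the tool pointing down it reaches from about 0.4 to 0.875 m from the base axis. Payload 6.5 kg.
Tool frame: the origin (TCP) lies at the very end of the fingers, on their centre line; the grasp point (between the pads) lies 19 mm behind it; z points along the fingers, y is the line along which they close (so a half turn about z gives the same grasp; the last joint's range is limited). The gripper opens to 88 mm and grips with 3 to 60 N. Pads are 18 mm wide; open, the fingers measure 123 mm over their backs; the gripper's body (75 mm by 187 mm) begins 45 mm behind the grasp point.
Start: joints at [-1.22, 0.536, -0.004, 1.538, 0.003, 1.067, -0.071], TCP at [0.263, 0.594, 0.239] pointing down, gripper open.
Joint ranges: [-2.7, 2.7], [-0.37, 2.16], [-1.27, 1.26], [0.24, 2.4], [-1.31, 4.45], [0.19, 1.91], [-2.76, 2.76]. Speed limits (rad/s): [2.39, 2.39, 3.14, 3.14, 3.14, 3.14, 3.14].

INTERFACE

Orientations are given as a unit quaternion [x, y, z, w].
In Python, from rig import state, get_image, job_done, search_frame, cut_out, spot_point gives the robot as it stands. The module is installed in compiled form; this text tells all that it offers.
- The arm moves only by the tool carry_out, never from a script. Its argument "motion" is a list of rows, each an object with "xyz": the shift along the tool's x, y, z in units of 50 mm (1.0 is 50 mm), a list of three; "dr": the turn, a rotation vector about the tool's x, y, z in units of 6 degrees (1.0 is 6 degrees), a list of three. A call has 1 to 12 rows; each row shifts and turns the commanded pose from where the row before left it, along the tool's axes as they then stand; what a row does not reach is not made up. A row lasts 1/10 s, in which the tool goes at most 50 mm and 8.59 degrees, less where a joint would pass 70% of its speed; a pose out of reach is approached as far as the arm can. A call is refused whole if a number of a shift passes 1 or a number of a turn 1, either way. A call with a gripper value outside its range is refused whole. "claw" is the closure, from 0 (fully open) to 1 (shut), set as the call begins (left out, the last holds). The fingers move at their own pace and stop on an object; "force" is the grip in N (left out, the last holds). Time passes only in rows, so rows that do not move let the fingers close. It gives the time, the measured TCP pose, the force, the opening and the grip force at its end, in the units of the state.
- state(): the state, without advancing time (a new reading comes with each control period).
- get_image(name): name is "side" or "top" or "wrist"; returns a dict with "color" (400x640x3 uint8, blue, green, red), "mtx" (3x3 intrinsics, pixels), "camera_from_world" (4x4, takes a point from world to camera coordinates); the wrist camera has in their place "hand_eye" (4x4, takes a point from camera to tool coordinates, whose origin is the TCP and whose axes are the flange's). Camera axes: x right, y down, z forward; pixel columns grow to the right and rows downward; lengths in m; the calibration is good to about 2 mm. A picture is of the moment at which its call begins: read the wrist's pose just before it. There is no depth.
- job_done(): hands the job in; it is judged then, once.
Trained networks look in a picture, given as the dict that the camera call returned (one of the last four; its "shot" number tells which), for a name from the list of things; names that differ only in an ending like _2 or _b are one class to them, and where a whole thing is asked for, a point or a joint stands for the part that bears it (a point fixed in the world has none). Each returns a list of dicts, best first, with "conf" (0 to 1); they miss things now and then, are a little off and sometimes report something else, mostly with a low value. They report only what shows in the picture. A call takes as long as a camera call.
- search_frame(thing, picture): "bbox" ([left, top, width, height] in pixels, round what is visible of it).
- cut_out(thing, picture): "mask" (400x640 bool, what is visible of it) and "bbox" ([left, top, width, height] in pixels, round what is visible of it).
- spot_point(thing, picture): "pixel" ([column, row] in pixels: a listed point, or the origin of a listed thing).
The state is a dict: "time": time; "joints": joint angles; "dq": joint speeds; "joint_torque": joint torques, N m; "eef_pos": TCP position; "ee_rot": TCP orientation; "force": force on the tool from outside, world axes, zero at the start; "ft_torque": the same for the moment, N m; "gripper_width": finger opening in m; "finger_force": force on a finger pad.
Only numpy, scipy, OpenCV 4.12 (cv2) and the standard library are available. Lean on these libraries where they do the work, as an engineer would, in place of code of your own. Each camera call takes 0.05 s, during which the arm holds its last target. There are 200 camera calls.

## Working session

There is one attempt and no reset: what is moved stays moved. The work goes in short steps, Python scripts to look and compute and a tool call to move; the robot and the scene stay as the last step left them, time stands still between calls to the robot, and variables do not carry over. Pictures are saved under pics/ and viewed, at most 10 in all, crops included, and the job is handed in when it is done.

Besides the shell and the picture viewer there is one more tool, called after "Request:" as name(argument=value, ...) on one line, values as JSON. carry_out: Moves the arm, as the interface text tells. Its arguments: {"type":"object","properties":{"motion":{"type":"array"},"claw":{"type":"number"},"force":{"type":"number"}},"required":["motion"]}

```bash
mkdir -p pics; cat > h.py <<'E'
import numpy as np, cv2
from rig import *
from scipy.spatial.transform import Rotation as R
def ray(p,px):
    K=p["mtx"];T=np.array(p["camera_from_world"]);u=cv2.undistortPoints(np.array([[px]],float),np.array(K),None)[0,0]
    d=T[:3,:3].T@np.array([u[0],u[1],1]);c=-T[:3,:3].T@T[:3,3];return c,d
def atz(p,px,z):
    c,d=ray(p,px);return c+d*(z-c[2])/d[2]
E
python3 - <<'E'
from h import *
s=state();print({k:np.round(v,3).tolist() for k,v in s.items()})
Z={'knob_top':.092,'knob_at_work':.092,'carousel':0,'handle':0,'yellow_jar':.026,'front':.024,'slide':0,'dispenser':0,'tweezers':0,'screwdriver':0,'screw_dish':0}
ps=[]
for n in('top','side'):
    p=get_image(n);cv2.imwrite(f'pics/{n}0.png',p['color']);ps.append(p)
    for t,z in Z.items():
        r=spot_point(t,p)
        for q in r[:2]: print(n,t,np.round(q['conf'],2),np.round(q['pixel'],1),np.round(atz(p,q['pixel'],z),4))
E
```

```text
{'time': 0.0, 'joints': [-1.22, 0.537, -0.004, 1.539, 0.003, 1.067, -0.071], 'dq': [0.0, 0.0, 0.002, -0.0, 0.002, 0.0, 0.002], 'joint_torque': [0.0, -57.1, 0.991, -25.161, -0.056, 0.018, 0.0], 'eef_pos': [0.263, 0.594, 0.238], 'ee_rot': [0.207, 0.978, -0.001, -0.0], 'force': [-0.222, -0.786, 0.289], 'ft_torque': [-0.074, -0.009, 0.045], 'finger_force': 0.0, 'gripper_width': 0.088}
top knob_top 0.59 [173.4 271.3] [0.5164 0.2859 0.092 ]
top knob_at_work 0.8 [207.2 266.1] [0.5169 0.2108 0.092 ]
top knob_at_work 0.42 [311.7 150.6] [ 0.7501 -0.0568  0.092 ]
top carousel 0.76 [381.  237.4] [ 0.5317 -0.1989  0.    ]
top handle 0.82 [383.  237.5] [ 0.5307 -0.2038  0.    ]
top handle 0.47 [207.3 265.3] [0.5258 0.2362 0.    ]
top yellow_jar 0.75 [409.8 243.1] [ 0.5058 -0.2609  0.026 ]
top yellow_jar 0.68 [381.2 148.3] [ 0.7535 -0.2352  0.026 ]
top front 0.78 [354.7 232.3] [ 0.5512 -0.1333  0.024 ]
top slide 0.86 [235.1 261.6] [0.5249 0.1677 0.    ]
top dispenser 0.76 [310.4 149.8] [ 0.7847 -0.0566  0.    ]
top dispenser 0.74 [380.1 236.1] [ 0.5352 -0.1973  0.    ]
top tweezers 0.6 [408.8 242.6
[... 201 characters left out ...]
]
side knob_top 0.75 [228.5 143. ] [0.5239 0.2901 0.092 ]
side carousel 0.84 [309.2 266.6] [ 0.527  -0.1989  0.    ]
side handle 0.85 [310.4 268. ] [ 0.5273 -0.2044 -0.    ]
side yellow_jar 0.58 [313.9 280.8] [ 0.5029 -0.2621  0.026 ]
side front 0.6 [304.4 243.6] [ 0.5452 -0.143   0.024 ]
side slide 0.76 [246.8 189.9] [ 0.5174  0.1593 -0.    ]
side dispenser 0.58 [359.6 199.4] [ 0.7886 -0.0497  0.    ]
side dispenser 0.55 [238.7 156.6] [0.5662 0.3311 0.    ]
side tweezers 0.66 [319.2 164.3] [0.7755 0.1606 0.    ]
side screwdriver 0.58 [389.7 317.2] [ 0.6096 -0.4236  0.    ]
side screwdriver 0.53 [248.4 188.4] [0.5246 0.1634 0.    ]
side screw_dish 0.68 [387.8 241.2] [ 0.755  -0.2295  0.    ]
```

View pics/top0.png

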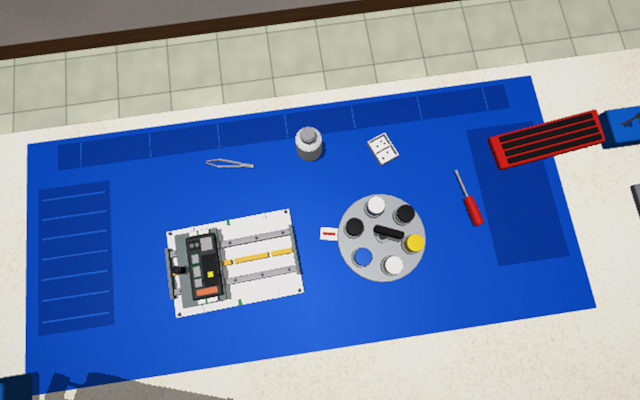

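View pics/side0.png

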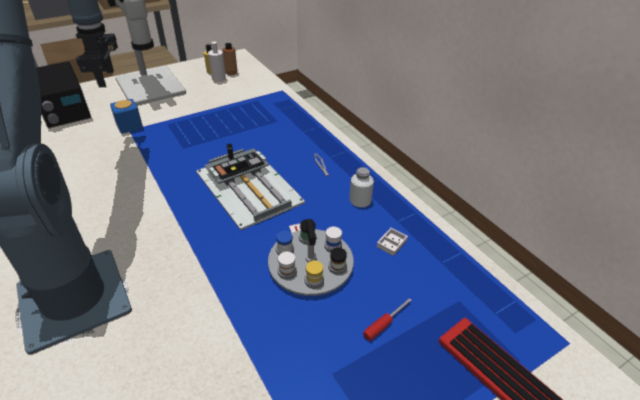

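The top view shows the slide around (235,262) with the knob at about (178,270) on its left end. The carousel is at about (382,237), its tab at (329,234) and the yellow cap at (415,243), nearly opposite the tab. The side view agrees. I'll refine the geometry next.

```bash
cat >> h.py <<'E'
def tri(obs):
    A=np.zeros((3,3));b=np.zeros(3)
    for p,px in obs:
        c,d=ray(p,px);d/=np.linalg.norm(d);M=np.eye(3)-np.outer(d,d);A+=M;b+=M@c
    return np.linalg.solve(A,b)
E
python3 - <<'E'
from h import *
P={n:get_image(n) for n in('top','side')}
for t in('knob_top','slide','carousel','handle','yellow_jar','front'):
    o=[]
    for n,p in P.items():
        r=spot_point(t,p)
        if r: o.append((p,r[0]['pixel']));print(t,n,round(r[0]['conf'],2),np.round(r[0]['pixel'],1))
    if len(o)==2: print('  tri',np.round(tri(o),4))
p=P['top']
for t,z in(('slide',.01),('knob_top',.092),('handle',.134),('carousel',.012)):
    for q in cut_out(t,p)[:1]:
        m=q['mask'];ys,xs=np.nonzero(m)
        w=np.array([atz(p,(x,y),z)[:2] for x,y in zip(xs,ys)],np.float32)
        print(t,q['conf'],q['bbox'],m.sum(),cv2.minAreaRect(w),cv2.boxPoints(cv2.minAreaRect(w)).round(3).tolist())
# yellow cap centroid
for n,p in P.items():
    hsv=cv2.cvtColor(p['color'],cv2.COLOR_BGR2HSV)
    m=cv2.inRange(hsv,(22,150,150),(35,255,255));k,l,st,ce=cv2.connectedComponentsWithStats(m)
    for i in range(1,k):
        if st[i,4]>40: print(n,'yellow',st[i].tolist(),ce[i].round(1),atz(p,ce[i],.076).round(4))
    m=cv2.inRange(hsv,(50,120,60),(85,255,255));k,l,st,ce=cv2.connectedComponentsWithStats(m)
    for i in range(1,k):
        if st[i,4]>3: print(n,'green',st[i].tolist(),ce[i].round(1),atz(p,ce[i],.01).round(4))
E
```

```text
knob_top top 0.72 [173.5 268.2]
slide top 0.77 [234.6 263.7]
slide side 0.73 [313.2 279.2]
  tri [ 0.6532  0.213  -0.5428]
carousel top 0.55 [380.2 236. ]
carousel side 0.93 [308.5 267. ]
  tri [ 0.5315 -0.1967 -0.0048]
handle top 0.77 [379.9 238. ]
handle side 0.77 [309.8 266.6]
  tri [ 0.5306 -0.1965 -0.0043]
yellow_jar top 0.63 [408.3 241.4]
yellow_jar side 0.59 [314.7 279.9]
  tri [ 0.5092 -0.2584  0.0221]
front top 0.65 [351.4 230.9]
front side 0.61 [304.2 239.1]
  tri [ 0.5554 -0.1259  0.0205]
slide 0.93 [163.7, 209.3, 134.6, 108.9] 11190 ((0.5269084572792053, 0.1738346666097641), (0.21127599477767944, 0.3225245475769043), 2.8559491634368896) [[0.4129999876022339, 0.33000001311302185], [0.42899999022483826, 0.00800000037997961], [0.6399999856948853, 0.017999999225139618], [0.6240000128746033, 0.3400000035762787]]
knob_top 0.65 [172.5, 228.8, 53.8, 82.6] 3211 ((0.5201297998428345, 0.23542678356170654), (0.16274994611740112, 0.11087888479232788), 2.8105578422546387) [[0.4359999895095825, 0.28700000047683716], [0.44200000166893005, 0.17599999904632568], [0.6039999723434448, 0.1840
[... 634 characters left out ...]
33923, -0.2370000034570694], [0.5680000185966492, -0.03799999877810478]]
top yellow [407, 235, 17, 17, 232] [415.  242.6] [ 0.5023 -0.2603  0.076 ]
top yellow [272, 249, 20, 7, 68] [281.  251.5] [0.5265 0.046  0.076 ]
top yellow [235, 253, 32, 10, 112] [250.3 257.5] [0.5232 0.1167 0.076 ]
top green [227, 220, 2, 5, 8] [227.6 221.6] [0.6249 0.1741 0.01  ]
top green [191, 252, 8, 3, 8] [194.5 253. ] [0.5592 0.2619 0.01  ]
top green [192, 263, 8, 4, 14] [195.5 264.5] [0.5311 0.2617 0.01  ]
top green [206, 298, 1, 5, 5] [206. 300.] [0.4438 0.2435 0.01  ]
top green [239, 300, 3, 5, 11] [239.6 302.2] [0.4271 0.1645 0.01  ]
side yellow [307, 261, 15, 13, 159] [314.  267.2] [ 0.5025 -0.2625  0.076 ]
```

```bash
cat >> h.py <<'E'
def plan(target,yaw):
    """remaining: dr about tool z (units), then xyz in the turned tool frame (units); yaw = world angle of tool y, deg"""
    s=state();M=R.from_quat(s['ee_rot']).as_matrix();a=np.degrees(np.arctan2(M[1,1],M[0,1]))
    d=(yaw-a+90)%180-90
    z=np.array([0,0,-1.]);y=np.array([np.cos(np.radians(a+d)),np.sin(np.radians(a+d)),0]);x=np.cross(y,z)
    e=np.array(target)-s['eef_pos'];u=np.array([e@x,e@y,e@z])/.05
    print('t',round(s['time'],2),'yaw',round(a,2),'drz',round(-d/6,3),'xyz',u.round(3),'norm',np.linalg.norm(u).round(2),'tilt',M[:,2].round(4),'F',np.round(s['force'],2),'w',s['gripper_width'],'pos',np.round(s['eef_pos'],4),'q7',round(s['joints'][6],3))
E
python3 -c "
from h import *
plan([.52,.288,.2],92.8)"
```

```text
t 2.1 yaw 66.12 drz -4.447 xyz [-4.831 -6.37   0.774] norm 8.03 tilt [ 0. -0. -1.] F [-0.32 -0.28 -0.29] w 0.0882852281692387 pos [0.2632 0.5943 0.2387] q7 -0.071
```

Request:
carry_out(motion=[{"xyz": [0,0,0],"dr": [0,0,-0.89]},{"xyz": [0,0,0],"dr": [0,0,-0.89]},{"xyz": [0,0,0],"dr": [0,0,-0.89]},{"xyz": [0,0,0],"dr": [0,0,-0.89]},{"xyz": [0,0,0],"dr": [0,0,-0.89]}], claw=0, force=20)

```text
time: 2.6
eef_pos: [0.2632, 0.5944, 0.2387]
ee_rot: [-0.027, 1.0, -0.0, 0.0]
force: [0.2, -0.5, 0.4]
gripper_width: 0.0885
finger_force: 0.0
```

Request:
carry_out(motion=[{"xyz": [-0.44,-0.58,0.07],"dr": [0,0,0]},{"xyz": [-0.44,-0.58,0.07],"dr": [0,0,0]},{"xyz": [-0.44,-0.58,0.07],"dr": [0,0,0]},{"xyz": [-0.44,-0.58,0.07],"dr": [0,0,0]},{"xyz": [-0.44,-0.58,0.07],"dr": [0,0,0]},{"xyz": [-0.44,-0.58,0.07],"dr": [0,0,0]},{"xyz": [-0.44,-0.58,0.07],"dr": [0,0,0]},{"xyz": [-0.44,-0.58,0.07],"dr": [0,0,0]},{"xyz": [-0.44,-0.58,0.07],"dr": [0,0,0]},{"xyz": [-0.44,-0.58,0.07],"dr": [0,0,0]},{"xyz": [-0.44,-0.58,0.07],"dr": [0,0,0]},{"xyz": [0,0,0],"dr": [0,0,0]}])

```text
time: 3.8
eef_pos: [0.5244, 0.2814, 0.1999]
ee_rot: [-0.02, 1.0, -0.002, 0.001]
force: [0.7, -0.4, -1.1]
gripper_width: 0.0884
finger_force: 0.0
```

```bash
cat >> h.py <<'E'
def wrist(name=None):
    s=state();p=get_image('wrist');T=np.eye(4);T[:3,:3]=R.from_quat(s['ee_rot']).as_matrix();T[:3,3]=s['eef_pos']
    p['camera_from_world']=np.linalg.inv(T@np.array(p['hand_eye']))
    if name: cv2.imwrite(name,p['color'])
    return p
E
python3 - <<'E'
from h import *
plan([.52,.288,.2],92.8)
p=wrist('pics/w1.png')
for t,z in(('knob_top',.092),('knob_at_work',.092),('slide',0)):
    for q in spot_point(t,p)[:2]: print(t,q['conf'],q['pixel'],atz(p,q['pixel'],z))
hsv=cv2.cvtColor(p['color'],cv2.COLOR_BGR2HSV)
m=cv2.inRange(hsv,(50,120,60),(85,255,255));k,l,st,ce=cv2.connectedComponentsWithStats(m)
for i in range(1,k):
    if st[i,4]>15: print('green',st[i].tolist(),ce[i].round(1),atz(p,ce[i],.01).round(4),atz(p,ce[i],.05).round(4))
E
```

```text
t 3.8 yaw 92.33 drz -0.078 xyz [ 0.081  0.135 -0.003] norm 0.16 tilt [ 0.0018 -0.0035 -1.    ] F [ 0.71 -0.4  -1.13] w 0.08835690356109799 pos [0.5244 0.2814 0.1999] q7 1.027
knob_top 0.63 [332.2, 185.5] [0.51486962 0.28826715 0.092     ]
slide 0.97 [237.5, 173.7] [0.52932395 0.17032398 0.        ]
green [223, 81, 7, 13, 72] [226.3  87. ] [0.4273 0.1662 0.01  ] [0.4295 0.1797 0.05  ]
green [277, 98, 4, 13, 36] [278.8 104.4] [0.4435 0.2253 0.01  ] [0.4438 0.2317 0.05  ]
green [285, 137, 16, 7, 21] [291.  138.8] [0.4818 0.2393 0.01  ] [0.4775 0.2441 0.05  ]
green [302, 137, 3, 22, 25] [303.7 146.4] [0.49   0.2546 0.01  ] [0.4848 0.2576 0.05  ]
green [299, 208, 8, 4, 16] [303.5 209.9] [0.571  0.2558 0.01  ] [0.5562 0.2586 0.05  ]
green [286, 244, 2, 9, 18] [286.5 248. ] [0.6266 0.2339 0.01  ] [0.6052 0.2393 0.05  ]
```

View pics/w1.png

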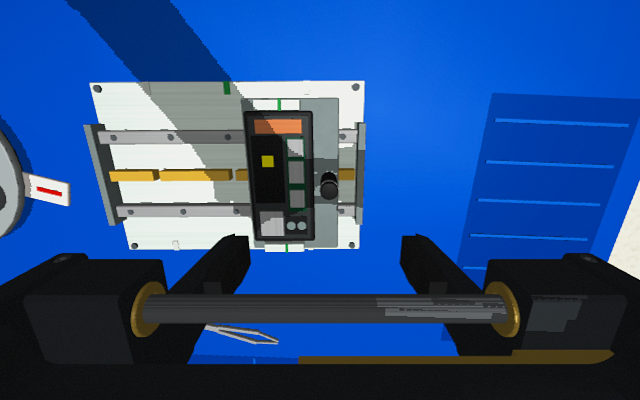

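The knob top is at about (329,190) and the jaw index lines at (279,104) and (287,248). The carrier is at roughly 24 mm and the knob at about (0.520, 0.286). I'll descend around it and pinch.

Request:
carry_out(motion=[{"xyz": [0.08,0.1,0],"dr": [0,0,-0.08]},{"xyz": [0,0,0.4],"dr": [0,0,0]},{"xyz": [0,0,0.4],"dr": [0,0,0]},{"xyz": [0,0,0.4],"dr": [0,0,0]},{"xyz": [0,0,0.4],"dr": [0,0,0]},{"xyz": [0,0,0.4],"dr": [0,0,0]},{"xyz": [0,0,0.4],"dr": [0,0,0]},{"xyz": [0,0,0.3],"dr": [0,0,0]},{"xyz": [0,0,0],"dr": [0,0,0]},{"xyz": [0,0,0],"dr": [0,0,0]}])

```text
time: 5.0
eef_pos: [0.5161, 0.2932, 0.0656]
ee_rot: [-0.029, 1.0, 0.0, 0.0]
force: [-0.4, -0.2, 0.1]
gripper_width: 0.0881
finger_force: 0.0
```

Request:
carry_out(motion=[{"xyz": [0,0,0],"dr": [0,0,0]},{"xyz": [0,0,0],"dr": [0,0,0]},{"xyz": [0,0,0],"dr": [0,0,0]},{"xyz": [0,0,0],"dr": [0,0,0]},{"xyz": [0,0,0],"dr": [0,0,0]},{"xyz": [0,0,0],"dr": [0,0,0]},{"xyz": [0,0,0],"dr": [0,0,0]},{"xyz": [0,0,0],"dr": [0,0,0]}], claw=1, force=20)

```text
time: 5.8
eef_pos: [0.5164, 0.291, 0.0651]
ee_rot: [-0.029, 1.0, -0.001, -0.0]
force: [0.6, -6.4, 3.5]
gripper_width: 0.0261
finger_force: 2.5
```

```bash
python3 -c "
from h import *
plan([.5236,.2182,.064],92.8)"
```

```text
t 5.8 yaw 93.27 drz 0.078 xyz [-0.073 -1.462  0.022] norm 1.46 tilt [-5.0e-04 -2.1e-03 -1.0e+00] F [ 0.56 -6.37  3.47] w 0.02614460430050979 pos [0.5164 0.291  0.0651] q7 1.011
```

Request:
carry_out(motion=[{"xyz": [-0.07,0,0],"dr": [0,0,0]},{"xyz": [0,0,0],"dr": [0,0,0]},{"xyz": [0,0,0],"dr": [0,0,0]},{"xyz": [0,0,0],"dr": [0,0,0]},{"xyz": [0,0,0],"dr": [0,0,0]}])

```text
time: 6.3
eef_pos: [0.5186, 0.2912, 0.0646]
ee_rot: [-0.029, 1.0, -0.001, -0.001]
force: [-3.2, -4.5, 1.8]
gripper_width: 0.017
finger_force: 20.0
```

```bash
python3 -c "
from h import *
plan([.5236,.2182,.064],92.8)"
```

```text
t 6.3 yaw 93.28 drz 0.08 xyz [-0.029 -1.464  0.012] norm 1.46 tilt [-0.0027 -0.0024 -1.    ] F [-3.17 -4.55  1.79] w 0.017049438132960698 pos [0.5186 0.2912 0.0646] q7 1.015
```

Request:
carry_out(motion=[{"xyz": [0,-0.13,0],"dr": [0,0,0]},{"xyz": [0,-0.13,0],"dr": [0,0,0]},{"xyz": [0,-0.13,0],"dr": [0,0,0]},{"xyz": [0,-0.13,0],"dr": [0,0,0]},{"xyz": [0,-0.13,0],"dr": [0,0,0]},{"xyz": [0,-0.13,0],"dr": [0,0,0]},{"xyz": [0,-0.13,0],"dr": [0,0,0]},{"xyz": [0,-0.13,0],"dr": [0,0,0]},{"xyz": [0,-0.13,0],"dr": [0,0,0]},{"xyz": [0,-0.13,0],"dr": [0,0,0]},{"xyz": [0,0,0],"dr": [0,0,0]}])

```text
time: 7.4
eef_pos: [0.5216, 0.2271, 0.0646]
ee_rot: [-0.029, 1.0, -0.0, -0.002]
force: [-5.0, -2.3, 0.1]
gripper_width: 0.017
finger_force: 20.0
```

```bash
python3 - <<'E'
from h import *
plan([.5236,.2182,.064],92.8)
p=wrist('pics/w2.png')
hsv=cv2.cvtColor(p['color'],cv2.COLOR_BGR2HSV)
m=cv2.inRange(hsv,(50,120,60),(85,255,255));k,l,st,ce=cv2.connectedComponentsWithStats(m)
for i in range(1,k):
    if st[i,4]>8: print('green',st[i].tolist(),ce[i].round(1),atz(p,ce[i],.01).round(4),atz(p,ce[i],.05).round(4))
c=cv2.resize(p['color'][:330,150:450],None,fx=1.8,fy=1.8);cv2.imwrite('pics/w2c.png',c)
E
```

```text
t 7.4 yaw 93.33 drz 0.088 xyz [-0.032 -0.181  0.012] norm 0.18 tilt [-3.6e-03 -9.0e-04 -1.0e+00] F [-4.99 -2.25  0.08] w 0.01700807964858313 pos [0.5216 0.2271 0.0646] q7 1.11
green [236, 69, 12, 22, 229] [241.5  79.3] [0.4275 0.1664 0.01  ] [0.4307 0.1777 0.05  ]
green [231, 99, 8, 22, 115] [234.5 109.4] [0.447  0.1609 0.01  ] [0.4464 0.1733 0.05  ]
```

View pics/w2.png

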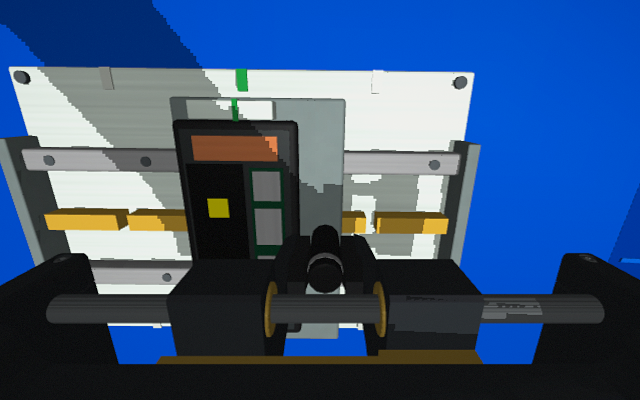

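The jaw's green line, at (234,109), is still 6–9 mm short of the station line at (241,79). I'll creep and watch the force.

Request:
carry_out(motion=[{"xyz": [0,-0.04,0],"dr": [0,0,0]},{"xyz": [0,-0.04,0],"dr": [0,0,0]},{"xyz": [0,0,0],"dr": [0,0,0]},{"xyz": [0,0,0],"dr": [0,0,0]}])

```text
time: 7.85
eef_pos: [0.5217, 0.2246, 0.0647]
ee_rot: [-0.029, 1.0, 0.0, -0.002]
force: [-4.4, 2.6, -0.5]
gripper_width: 0.0173
finger_force: 20.0
```

Request:
carry_out(motion=[{"xyz": [0,-0.02,0],"dr": [0,0,0]},{"xyz": [0,0,0],"dr": [0,0,0]}])

```text
time: 8.05
eef_pos: [0.5217, 0.224, 0.0646]
ee_rot: [-0.03, 1.0, 0.001, -0.002]
force: [-6.1, 1.5, -1.7]
gripper_width: 0.0172
finger_force: 20.0
```

Request:
carry_out(motion=[{"xyz": [0,-0.02,0],"dr": [0,0,0]},{"xyz": [0,0,0],"dr": [0,0,0]}])

```text
time: 8.25
eef_pos: [0.5218, 0.2224, 0.0646]
ee_rot: [-0.029, 1.0, 0.0, -0.002]
force: [-5.8, 0.7, -0.9]
gripper_width: 0.0176
finger_force: 20.0
```

Request:
carry_out(motion=[{"xyz": [0,-0.02,0],"dr": [0,0,0]},{"xyz": [0,0,0],"dr": [0,0,0]}])

```text
time: 8.45
eef_pos: [0.5219, 0.2207, 0.0646]
ee_rot: [-0.029, 1.0, -0.0, -0.002]
force: [-4.7, -1.5, -0.0]
gripper_width: 0.0173
finger_force: 20.0
```

Request:
carry_out(motion=[{"xyz": [0,-0.02,0],"dr": [0,0,0]},{"xyz": [0,0,0],"dr": [0,0,0]}])

```text
time: 8.65
eef_pos: [0.5219, 0.2198, 0.0646]
ee_rot: [-0.029, 1.0, -0.0, -0.002]
force: [-5.3, 0.1, 0.1]
gripper_width: 0.0171
finger_force: 20.0
```

Request:
carry_out(motion=[{"xyz": [0,-0.02,0],"dr": [0,0,0]},{"xyz": [0,0,0],"dr": [0,0,0]}])

```text
time: 8.85
eef_pos: [0.5219, 0.2196, 0.0646]
ee_rot: [-0.029, 1.0, 0.0, -0.002]
force: [-5.3, 1.6, -1.2]
gripper_width: 0.0173
finger_force: 20.0
```

```bash
python3 - <<'E'
from h import *
plan([.5236,.2182,.064],92.8)
p=wrist('pics/w3.png')
hsv=cv2.cvtColor(p['color'],cv2.COLOR_BGR2HSV)
m=cv2.inRange(hsv,(50,120,60),(85,255,255));k,l,st,ce=cv2.connectedComponentsWithStats(m)
for i in range(1,k):
    if st[i,4]>8: print('green',st[i].tolist(),ce[i].round(1),atz(p,ce[i],.01).round(4),atz(p,ce[i],.05).round(4))
E
```

```text
t 8.85 yaw 93.37 drz 0.095 xyz [-0.032 -0.029  0.013] norm 0.04 tilt [-3.4e-03  5.0e-04 -1.0e+00] F [-5.31  1.64 -1.16] w 0.0173044094270943 pos [0.5219 0.2196 0.0646] q7 1.123
green [247, 69, 12, 22, 227] [252.9  79.5] [0.4276 0.1664 0.01  ] [0.4309 0.1762 0.05  ]
green [231, 98, 8, 23, 122] [234.5 109. ] [0.4472 0.1534 0.01  ] [0.4467 0.1658 0.05  ]
```

Request:
carry_out(motion=[{"xyz": [0,-0.02,0],"dr": [0,0,0]},{"xyz": [0,0,0],"dr": [0,0,0]}])

```text
time: 9.1
eef_pos: [0.522, 0.2194, 0.0646]
ee_rot: [-0.03, 1.0, 0.001, -0.002]
force: [-5.5, 2.7, -1.5]
gripper_width: 0.0172
finger_force: 20.0
```

Request:
carry_out(motion=[{"xyz": [0,0,0],"dr": [0,0,0]},{"xyz": [0,0,0],"dr": [0,0,0]}])

```text
time: 9.3
eef_pos: [0.522, 0.2194, 0.0646]
ee_rot: [-0.03, 1.0, 0.001, -0.002]
force: [-5.2, 2.2, -1.4]
gripper_width: 0.0176
finger_force: 20.0
```

Request:
carry_out(motion=[{"xyz": [0,0,0],"dr": [0,0,0]},{"xyz": [0,0,0],"dr": [0,0,0]},{"xyz": [0,0,0],"dr": [0,0,0]},{"xyz": [0,0,0],"dr": [0,0,0]},{"xyz": [0,0,0],"dr": [0,0,0]},{"xyz": [0,0,0],"dr": [0,0,0]},{"xyz": [0,0,0],"dr": [0,0,0]},{"xyz": [0,0,-0.1],"dr": [0,0,0]},{"xyz": [0,0,-0.5],"dr": [0,0,0]},{"xyz": [0,0,-0.9],"dr": [0,0,0]},{"xyz": [0,0,-0.9],"dr": [0,0,0]},{"xyz": [0,0,-0.5],"dr": [0,0,0]}], claw=0)

```text
time: 10.5
eef_pos: [0.5255, 0.2183, 0.2143]
ee_rot: [-0.029, 1.0, 0.001, 0.002]
force: [-0.4, 0.0, 0.5]
gripper_width: 0.0881
finger_force: 0.0
```

```bash
python3 - <<'E'
from h import *
plan([.529,-.199,.22],90)
p=wrist('pics/w4.png')
hsv=cv2.cvtColor(p['color'],cv2.COLOR_BGR2HSV)
m=cv2.inRange(hsv,(50,120,60),(85,255,255));k,l,st,ce=cv2.connectedComponentsWithStats(m)
for i in range(1,k):
    if st[i,4]>8: print('green',st[i].tolist(),ce[i].round(1),atz(p,ce[i],.01).round(4),atz(p,ce[i],.05).round(4))
p=get_image('top')
for t,z in(('carousel',0),('handle',0),('yellow_jar',.026),('front',.024)):
    for q in spot_point(t,p)[:1]: print(t,q['conf'],q['pixel'],atz(p,q['pixel'],z))
E
```

```text
t 10.5 yaw 93.29 drz 0.549 xyz [-0.07  -8.347 -0.114] norm 8.35 tilt [ 0.0044  0.0021 -1.    ] F [-0.42  0.05  0.49] w 0.08805662862159407 pos [0.5255 0.2183 0.2143] q7 1.138
green [282, 83, 6, 12, 70] [284.6  88.4] [0.4278 0.1663 0.01  ] [0.4299 0.1718 0.05  ]
green [278, 100, 4, 12, 26] [279.5 105.5] [0.4473 0.1605 0.01  ] [0.4472 0.1666 0.05  ]
green [285, 137, 19, 20, 44] [297.5 142.3] [0.4895 0.1831 0.01  ] [0.4846 0.1867 0.05  ]
green [13, 176, 40, 31, 550] [ 36.4 188.6] [ 0.5688 -0.1558  0.01  ] [ 0.5548 -0.1136  0.05  ]
green [296, 202, 9, 6, 30] [300.9 205.6] [0.5726 0.1901 0.01  ] [0.5582 0.1928 0.05  ]
green [284, 239, 2, 8, 16] [284.5 242.5] [0.6285 0.1689 0.01  ] [0.6077 0.1741 0.05  ]
carousel 0.72 [379.2, 237.9] [ 0.53110246 -0.19425284  0.        ]
handle 0.6 [380.9, 236.2] [ 0.53467763 -0.19920924  0.        ]
yellow_jar 0.82 [409.6, 245.0] [ 0.50135514 -0.25952177  0.026     ]
front 0.67 [205.4, 265.7] [0.52365016 0.23410471 0.024     ]
```

View pics/w4.png

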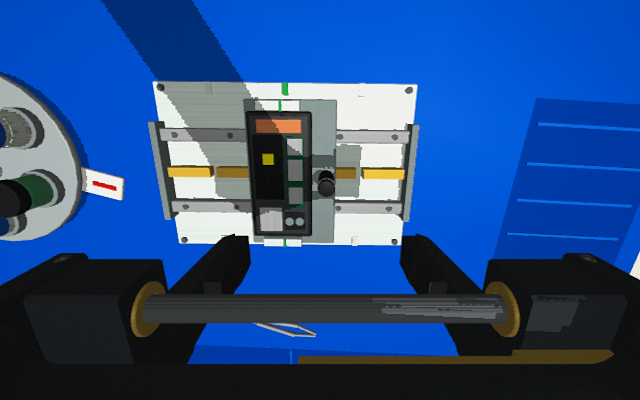

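The carrier sits at the station: its jaw lines at (280,105) and (285,242) are level with the green station line at (285,88), and I felt the notch hold. Next I'll move to the carousel.

Request:
carry_out(motion=[{"xyz": [0.04,-0.4,-0.04],"dr": [0,0,0]},{"xyz": [0.04,-0.8,-0.04],"dr": [0,0,0]},{"xyz": [0.04,-0.8,-0.04],"dr": [0,0,0]},{"xyz": [0.04,-0.8,-0.04],"dr": [0,0,0]},{"xyz": [0.04,-0.8,-0.04],"dr": [0,0,0]},{"xyz": [0.04,-0.8,-0.04],"dr": [0,0,0]},{"xyz": [0.04,-0.8,-0.04],"dr": [0,0,0]},{"xyz": [0.04,-0.8,-0.04],"dr": [0,0,0]},{"xyz": [0.04,-0.8,-0.04],"dr": [0,0,0]},{"xyz": [0.04,-0.8,-0.04],"dr": [0,0,0]},{"xyz": [0,-0.55,0],"dr": [0,0,0]},{"xyz": [0,0,0],"dr": [0,0,0]}])

```text
time: 12.0
eef_pos: [0.526, -0.1951, 0.2287]
ee_rot: [-0.025, 1.0, -0.001, -0.001]
force: [-0.8, 0.3, -0.5]
gripper_width: 0.0882
finger_force: 0.0
```

```bash
cat >> h.py <<'E'
ZZ={'carousel':0,'handle':0,'yellow_jar':.026,'front':.024}
def look(p,n=''):
    for t,z in ZZ.items():
        for q in spot_point(t,p)[:1]: print(n,t,round(q['conf'],2),np.round(q['pixel'],1),atz(p,q['pixel'],z).round(4))
    hsv=cv2.cvtColor(p['color'],cv2.COLOR_BGR2HSV)
    m=cv2.inRange(hsv,(22,150,120),(35,255,255));k,l,st,ce=cv2.connectedComponentsWithStats(m)
    for i in range(1,k):
        if st[i,4]>60: print(n,'yellow',st[i].tolist(),atz(p,ce[i],.076).round(4))
    m=cv2.inRange(hsv,(0,150,120),(5,255,255))|cv2.inRange(hsv,(175,150,120),(180,255,255));k,l,st,ce=cv2.connectedComponentsWithStats(m)
    for i in range(1,k):
        if st[i,4]>6: print(n,'red',st[i].tolist(),ce[i].round(1),atz(p,ce[i],.012).round(4))
E
python3 - <<'E'
from h import *
plan([.529,-.199,.22],-22)
look(wrist('pics/w5.png'),'w')
E
```

```text
t 12.0 yaw 92.91 drz -10.848 xyz [ 0.05  -0.085  0.175] norm 0.2 tilt [-0.0027 -0.0019 -1.    ] F [-0.85  0.35 -0.47] w 0.08820867837774586 pos [ 0.526  -0.1951  0.2287] q7 1.938
w carousel 0.8 [325.2 174.9] [ 0.5335 -0.1941  0.    ]
w handle 0.66 [325.8 171.5] [ 0.5287 -0.1935  0.    ]
w yellow_jar 0.89 [272.2 154.5] [ 0.5049 -0.2621  0.026 ]
w front 0.79 [379.9 191.7] [ 0.5468 -0.1214  0.024 ]
w yellow [248, 141, 37, 37, 1042] [ 0.5022 -0.2594  0.076 ]
w yellow [614, 171, 14, 10, 107] [0.5002 0.1285 0.076 ]
w yellow [497, 183, 37, 8, 259] [0.519  0.0163 0.076 ]
w yellow [541, 184, 32, 7, 213] [0.5167 0.0621 0.076 ]
w red [129, 163, 33, 55, 961] [145.1 189.6] [ 0.5637 -0.4374  0.012 ]
w red [405, 196, 20, 8, 71] [414.9 199.3] [ 0.5585 -0.0698  0.012 ]
w red [80, 251, 13, 8, 51] [ 87.4 254. ] [ 0.6668 -0.5357  0.012 ]
w red [0, 253, 60, 9, 314] [ 27.4 257.2] [ 0.6768 -0.6251  0.012 ]
w red [68, 252, 8, 1, 8] [ 71.5 252. ] [ 0.6648 -0.5583  0.012 ]
w red [0, 272, 25, 3, 39] [ 11.2 272.7] [ 0.7047 -0.6565  0.012 ]
```

View pics/w5.png

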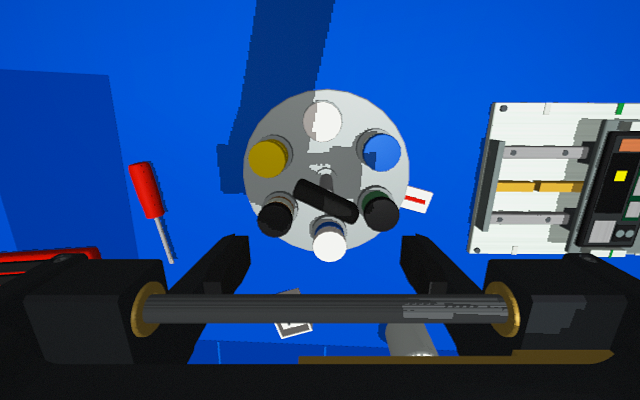

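The carousel is centred near (326,172), with the bar at about (326,201). The yellow cap is at (268,158), the tab's red line at (415,199) and the screwdriver at (150,200), clear of everything.

```bash
cat > ax.py <<'E'
from h import *
p=wrist()
for a,b in(((268,158),(380,210)),((382,152),(275,216)),((322,121),(329,244))):
    A,B=atz(p,a,.076),atz(p,b,.076);print(((A+B)/2).round(4),np.linalg.norm(A-B).round(3),np.degrees(np.arctan2(*(A-B)[1::-1])).round(1))
g=cv2.cvtColor(p['color'],cv2.COLOR_BGR2GRAY);m=(g<55).astype(np.uint8);m[:170]=0;m[225:]=0;m[:,:292]=0;m[:,361:]=0
m=cv2.morphologyEx(m,cv2.MORPH_OPEN,np.ones((5,5)))
ys,xs=np.nonzero(m);w=np.array([atz(p,(x,y),.125)[:2] for x,y in zip(xs,ys)],np.float32);print(len(xs),cv2.minAreaRect(w), cv2.boxPoints(cv2.minAreaRect(w)))
E
python3 ax.py
```

```text
[ 0.5294 -0.1865  0.076 ] 0.138 -112.2
[ 0.5298 -0.1854  0.076 ] 0.14 125.2
[ 0.5316 -0.1862  0.076 ] 0.142 -173.3
1327 ((0.5313795804977417, -0.19223813712596893), (0.06547150760889053, 0.02176104485988617), 65.97715759277344) [[ 0.50811476 -0.21770895]
 [ 0.5279909  -0.2265679 ]
 [ 0.5546444  -0.16676733]
 [ 0.5347683  -0.15790838]]
```

Request:
carry_out(motion=[{"xyz": [0,0,0],"dr": [0,0,0.97]},{"xyz": [0,0,0],"dr": [0,0,0.97]},{"xyz": [0,0,0],"dr": [0,0,0.97]},{"xyz": [0,0,0],"dr": [0,0,0.97]},{"xyz": [0,0,0],"dr": [0,0,0.97]},{"xyz": [0,0,0],"dr": [0,0,0.97]},{"xyz": [0,0,0],"dr": [0,0,0.97]},{"xyz": [0,0,0],"dr": [0,0,0.97]},{"xyz": [0,0,0],"dr": [0,0,0.97]},{"xyz": [0,0,0],"dr": [0,0,0.97]}])

```text
time: 13.3
eef_pos: [0.5278, -0.1889, 0.2302]
ee_rot: [0.462, 0.887, 0.0, -0.0]
force: [0.3, 0.4, -0.9]
gripper_width: 0.0882
finger_force: 0.0
```

Request:
carry_out(motion=[{"xyz": [0,0,0],"dr": [0,0,0.97]},{"xyz": [0,0,0],"dr": [0,0,0.97]},{"xyz": [0,0,0],"dr": [0,0,0.97]},{"xyz": [0,0,0],"dr": [0,0,0.97]},{"xyz": [0,0,0],"dr": [0,0,0.97]},{"xyz": [0,0,0],"dr": [0,0,0.97]},{"xyz": [0,0,0],"dr": [0,0,0.97]},{"xyz": [0,0,0],"dr": [0,0,0.97]},{"xyz": [0,0,0],"dr": [0,0,0.97]},{"xyz": [0,0,0],"dr": [0,0,0.97]},{"xyz": [0,0,0],"dr": [0,0,0]},{"xyz": [0,0,0],"dr": [0,0,0]}])

```text
time: 14.5
eef_pos: [0.5277, -0.1893, 0.2301]
ee_rot: [0.833, 0.553, 0.0, -0.0]
force: [0.5, -0.0, -0.5]
gripper_width: 0.0882
finger_force: 0.0
```

```bash
python3 - <<'E'
from h import *
plan([.531,-.193,.103],-24)
p=wrist('pics/w6.png');look(p,'w')
for q in cut_out('handle',p)[:1]:
    m=q['mask'];print(q['conf'],q['bbox']);ys,xs=np.nonzero(m)
    w=np.array([atz(p,(x,y),.125)[:2] for x,y in zip(xs,ys)],np.float32);print(cv2.minAreaRect(w))
E
```

```text
t 14.5 yaw -22.87 drz 0.189 xyz [-0.041  0.09   2.543] norm 2.54 tilt [-1.e-04  2.e-04 -1.e+00] F [ 0.48 -0.02 -0.54] w 0.08816019380173844 pos [ 0.5277 -0.1893  0.2301] q7 0.109
w carousel 0.96 [329.5 170.5] [ 0.5327 -0.1934  0.    ]
w handle 0.65 [327.2 173.5] [ 0.5282 -0.196   0.    ]
w yellow_jar 0.61 [324.1 226.4] [ 0.4979 -0.257   0.026 ]
w front 0.9 [318.2 119.4] [ 0.546  -0.1245  0.024 ]
w yellow [312, 230, 34, 28, 705] [ 0.5022 -0.2599  0.076 ]
w red [307, 57, 9, 27, 108] [310.9  69.9] [ 0.5602 -0.0688  0.012 ]
0.85 [315.2, 163.2, 27.4, 67.0]
((0.5313839912414551, -0.19310389459133148), (0.06998540461063385, 0.020109927281737328), 71.09135437011719)
```

View pics/w6.png

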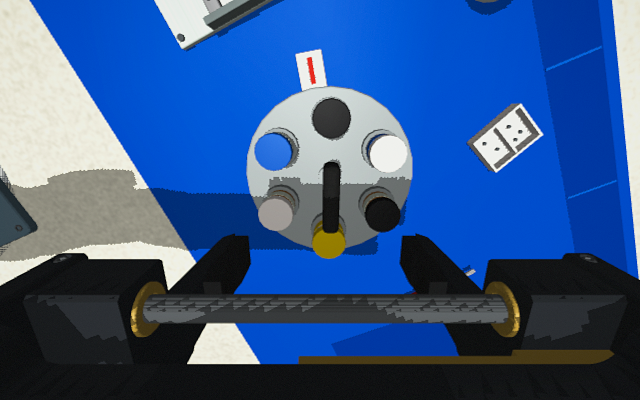

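The bar is upright in the frame, aligned with the fingers, with the yellow cap at (328,241) and the tab line at (311,70). A turn of about −170° is needed. I'll grasp now.

Request:
carry_out(motion=[{"xyz": [-0.04,0.09,0],"dr": [0,0,0.1]},{"xyz": [0,0,0.4],"dr": [0,0,0]},{"xyz": [0,0,0.4],"dr": [0,0,0]},{"xyz": [0,0,0.4],"dr": [0,0,0]},{"xyz": [0,0,0.4],"dr": [0,0,0]},{"xyz": [0,0,0.4],"dr": [0,0,0]},{"xyz": [0,0,0.3],"dr": [0,0,0]},{"xyz": [0,0,0.2],"dr": [0,0,0]},{"xyz": [0,0,0],"dr": [0,0,0]},{"xyz": [0,0,0],"dr": [0,0,0]}])

```text
time: 15.8
eef_pos: [0.5314, -0.1941, 0.1057]
ee_rot: [0.837, 0.547, 0.0, 0.0]
force: [-1.1, -0.5, -0.0]
gripper_width: 0.0882
finger_force: 0.0
```

Request:
carry_out(motion=[{"xyz": [0,0,0],"dr": [0,0,0]},{"xyz": [0,0,0],"dr": [0,0,0]},{"xyz": [0,0,0],"dr": [0,0,0]},{"xyz": [0,0,0],"dr": [0,0,0]},{"xyz": [0,0,0],"dr": [0,0,0]},{"xyz": [0,0,0],"dr": [0,0,0]},{"xyz": [0,0,0],"dr": [0,0,0]},{"xyz": [0,0,0],"dr": [0,0,0]},{"xyz": [0,0,0],"dr": [0,0,0]},{"xyz": [0,0,0],"dr": [0,0,0]},{"xyz": [0,0,0],"dr": [0,0,0]},{"xyz": [0,0,0],"dr": [0,0,0]}], claw=1, force=15)

```text
time: 17.0
eef_pos: [0.5316, -0.1941, 0.1053]
ee_rot: [0.837, 0.547, 0.0, 0.001]
force: [4.3, -2.6, -3.6]
gripper_width: 0.0158
finger_force: 15.0
```

Request:
carry_out(motion=[{"xyz": [0,0,0],"dr": [0,0,0.3]},{"xyz": [0,0,0],"dr": [0,0,0.6]},{"xyz": [0,0,0],"dr": [0,0,0.7]},{"xyz": [0,0,0],"dr": [0,0,0.7]},{"xyz": [0,0,0],"dr": [0,0,0.7]},{"xyz": [0,0,0],"dr": [0,0,0.7]},{"xyz": [0,0,0],"dr": [0,0,0.7]},{"xyz": [0,0,0],"dr": [0,0,0.7]},{"xyz": [0,0,0],"dr": [0,0,0.7]},{"xyz": [0,0,0],"dr": [0,0,0.7]},{"xyz": [0,0,0],"dr": [0,0,0.7]},{"xyz": [0,0,0],"dr": [0,0,0.5]}])

```text
time: 18.2
eef_pos: [0.5316, -0.1941, 0.1053]
ee_rot: [0.985, 0.173, 0.001, 0.001]
force: [4.7, -3.0, -4.8]
gripper_width: 0.0162
finger_force: 15.0
```

Request:
carry_out(motion=[{"xyz": [0,0,0],"dr": [0,0,0.7]},{"xyz": [0,0,0],"dr": [0,0,0.7]},{"xyz": [0,0,0],"dr": [0,0,0.7]},{"xyz": [0,0,0],"dr": [0,0,0.7]},{"xyz": [0,0,0],"dr": [0,0,0.7]},{"xyz": [0,0,0],"dr": [0,0,0.7]},{"xyz": [0,0,0],"dr": [0,0,0.7]},{"xyz": [0,0,0],"dr": [0,0,0.7]},{"xyz": [0,0,0],"dr": [0,0,0.6]},{"xyz": [0,0,0],"dr": [0,0,0.3]},{"xyz": [0,0,0],"dr": [0,0,0]},{"xyz": [0,0,0],"dr": [0,0,0]}])

```text
time: 19.4
eef_pos: [0.5316, -0.194, 0.1053]
ee_rot: [0.986, -0.165, 0.001, 0.0]
force: [4.5, -1.9, -4.8]
gripper_width: 0.0159
finger_force: 15.0
```

```bash
python3 - <<'E'
from h import *
plan([.531,-.1935,.105],66)
look(wrist('pics/w7.png'),'w');look(get_image('top'),'t')
E
```

```text
t 19.4 yaw -108.94 drz 0.844 xyz [-0.015 -0.005  0.007] norm 0.02 tilt [ 1.2e-03 -7.0e-04 -1.0e+00] F [ 4.5  -1.91 -4.79] w 0.01586952233171035 pos [ 0.5316 -0.194   0.1053] q7 -0.999
w carousel 0.77 [326.4 193.5] [ 0.5332 -0.1957  0.    ]
w handle 0.98 [325.9 197.8] [ 0.5294 -0.1939  0.    ]
w front 0.66 [241.6 214.4] [ 0.5461 -0.1215  0.024 ]
w yellow [302, 323, 47, 14, 341] [ 0.451  -0.1655  0.076 ]
w red [578, 14, 56, 104, 3699] [606.2  67.9] [ 0.5629 -0.439   0.012 ]
w red [174, 208, 29, 9, 152] [187.8 212. ] [ 0.5612 -0.0707  0.012 ]
t handle 0.24 [233.2 260.4] [0.5285 0.172  0.    ]
t front 0.86 [353.4 232.5] [ 0.5512 -0.1301  0.024 ]
t yellow [272, 249, 20, 7, 68] [0.5265 0.046  0.076 ]
t red [490, 110, 115, 59, 1488] [543.6 141.3] [ 0.7161 -0.6597  0.012 ]
t red [472, 207, 11, 18, 130] [476.6 216.9] [ 0.5465 -0.4419  0.012 ]
t red [323, 233, 12, 2, 19] [329.4 233.4] [ 0.5589 -0.0724  0.012 ]
```

The arm's redundancy leaves enough joint 7 range to carry on with the same grasp.

Request:
carry_out(motion=[{"xyz": [0,0,0],"dr": [0,0,0.3]},{"xyz": [0,0,0],"dr": [0,0,0.7]},{"xyz": [0,0,0],"dr": [0,0,0.7]},{"xyz": [0,0,0],"dr": [0,0,0.7]},{"xyz": [0,0,0],"dr": [0,0,0.7]},{"xyz": [0,0,0],"dr": [0,0,0.7]},{"xyz": [0,0,0],"dr": [0,0,0.7]},{"xyz": [0,0,0],"dr": [0,0,0.7]},{"xyz": [0,0,0],"dr": [0,0,0.7]},{"xyz": [0,0,0],"dr": [0,0,0.3]},{"xyz": [0,0,0],"dr": [0,0,0]}])

```text
time: 21.0
eef_pos: [0.5316, -0.194, 0.1053]
ee_rot: [0.882, -0.471, 0.001, 0.0]
force: [4.2, -3.5, -4.6]
gripper_width: 0.0158
finger_force: 15.0
```

```bash
python3 - <<'E'
from h import *
plan([.531,-.1935,.105],167)
print(np.round(state()['joints'],3))
E
```

```text
t 21.0 yaw -146.18 drz 7.803 xyz [-0.006  0.014  0.007] norm 0.02 tilt [ 1.1e-03 -7.0e-04 -1.0e+00] F [ 4.15 -3.45 -4.62] w 0.01577040849861065 pos [ 0.5316 -0.194   0.1053] q7 -1.537
[-0.403  0.824  0.98   1.899 -0.873  0.919 -1.537]
```

Request:
carry_out(motion=[{"xyz": [0,0,0],"dr": [0,0,0.4]},{"xyz": [0,0,0],"dr": [0,0,0.7]},{"xyz": [0,0,0],"dr": [0,0,0.8]},{"xyz": [0,0,0],"dr": [0,0,0.8]},{"xyz": [0,0,0],"dr": [0,0,0.8]},{"xyz": [0,0,0],"dr": [0,0,0.8]},{"xyz": [0,0,0],"dr": [0,0,0.8]},{"xyz": [0,0,0],"dr": [0,0,0.8]},{"xyz": [0,0,0],"dr": [0,0,0.8]},{"xyz": [0,0,0],"dr": [0,0,0.7]},{"xyz": [0,0,0],"dr": [0,0,0.4]},{"xyz": [0,0,0],"dr": [0,0,0]}])

```text
time: 22.2
eef_pos: [0.5317, -0.194, 0.1053]
ee_rot: [-0.623, 0.783, -0.001, 0.0]
force: [4.9, -3.3, -3.2]
gripper_width: 0.0159
finger_force: 15.0
```

```bash
python3 - <<'E'
from h import *
plan([.531,-.1935,.105],167)
print(np.round(state()['joints'],3))
p=wrist('pics/w8.png');look(p,'w')
p=get_image('top');look(p,'t')
cv2.imwrite('pics/t8.png',cv2.resize(p['color'][170:310,290:470],None,fx=4,fy=4))
look(get_image('side'),'s')
E
```

```text
t 22.2 yaw 167.0 drz 0.001 xyz [-0.006  0.015  0.007] norm 0.02 tilt [ 1.3e-03 -6.0e-04 -1.0e+00] F [ 4.9  -3.3  -3.25] w 0.015947190758438517 pos [ 0.5317 -0.194   0.1053] q7 -2.241
[-0.477  0.938  1.139  1.902 -1.022  1.033 -2.241]
w carousel 0.67 [323.7 194.1] [ 0.5324 -0.1953  0.    ]
w handle 0.6 [324.8 195.3] [ 0.5317 -0.1939  0.    ]
w front 0.37 [324.7 194. ] [ 0.5298 -0.2022  0.024 ]
w yellow [302, 323, 47, 14, 340] [ 0.5506 -0.1103  0.076 ]
t carousel 0.46 [381.9 148.9] [ 0.7601 -0.2425  0.    ]
t red [489, 110, 116, 59, 1530] [543.4 141.3] [ 0.7162 -0.6594  0.012 ]
t red [465, 196, 18, 30, 161] [475.  212.2] [ 0.5588 -0.4406  0.012 ]
s carousel 0.66 [308.4 263.2] [ 0.531  -0.1881  0.    ]
s handle 0.77 [309.2 267.9] [ 0.5248 -0.2026  0.    ]
s yellow_jar 0.55 [304.3 238.2] [ 0.5537 -0.1277  0.026 ]
s front 0.89 [305.4 243.4] [ 0.5478 -0.1437  0.024 ]
s red [365, 314, 27, 24, 268] [378.1 325.4] [ 0.5676 -0.4332  0.012 ]
s red [440, 319, 72, 81, 644] [467.1 352.4] [ 0.6907 -0.5838  0.012 ]
```

View pics/w8.png

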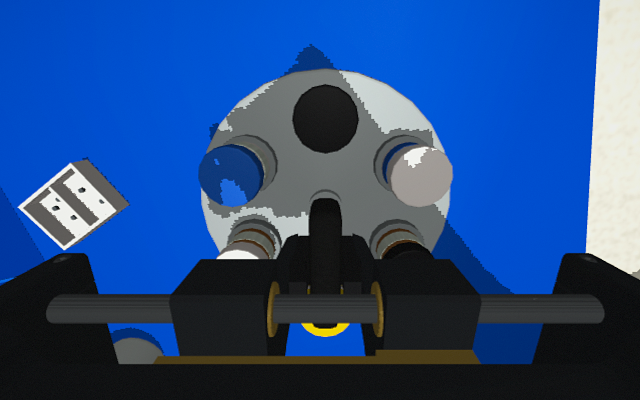

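View pics/t8.png

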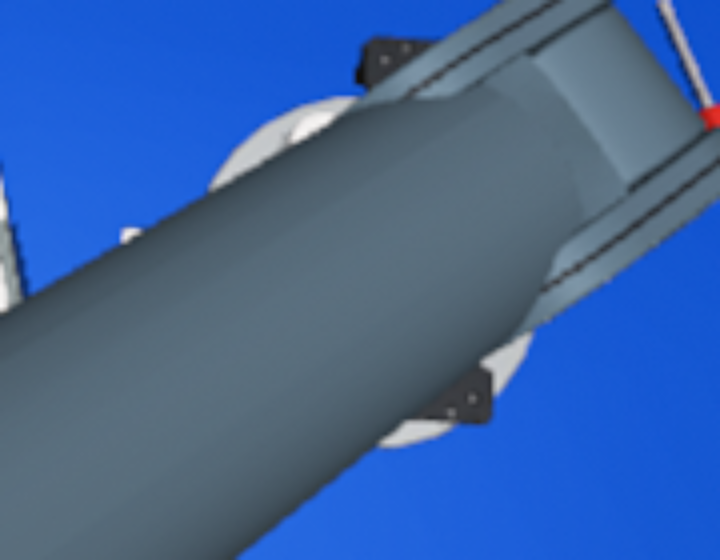

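The wrist view shows the bar (325,250), the yellow cap (325,325) and the opposite black cap (325,118) in line with the tool. The bar points at 77.0°, and the tab direction measured from four pictures is about 77.2°. In the top view the arm hides the carousel. The grip is 15 N, so I'm handing in.

```bash
python3 -c "
from rig import *
print(job_done())"
```

```text
the job is handed in; nothing more can be done
None
```

I handed the job in with the carrier clicked into the green work station and the yellow jar lined up with the front tab to within about 1° by my measurements, the handle gripped at 15 N; the hand-in gave no verdict.

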